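Load the slide mailers and send the carrier through the hatch

ROBOT

A 6-joint arm with a two-finger parallel gripper is mounted at the origin on the work surface. World frame = base frame: x ahead of the robot, y to its left, z up, the work surface at z = 0. Lengths are in m, angles in rad, forces in N, time in s.
With the tool pointing down it reaches from about 0.35 to 0.775 m from the base axis. Payload 5.5 kg.
Tool frame: the origin (TCP) lies between the finger pads; the fingertips stand 11 mm ahead of it and the grasp point (between the pads) lies 8 mm behind it (tips_ahead is the distance from the TCP to the fingertips, in m); z points along the fingers, y is the line along which they close (so a half turn about z gives the same grasp; the last joint's range is limited). The gripper opens to 85 mm and grips with 20 to 120 N. Pads are 22 mm wide; open, the fingers measure 114 mm over their backs; the gripper's body (76 mm by 85 mm) begins 54 mm behind the grasp point. The pads swing forward as they close: fully open they stand 13 mm farther back than shut.
Start: joints at [1.037, 0.313, 0.046, 1.304, 0, 1.431], TCP at [0.221, 0.531, 0.242] pointing down, gripper open.
Joint ranges: [-2.76, 2.76], [-0.86, 1.69], [-1.03, 1.26], [-2.2, 2.34], [-1.47, 1.5], [-3.14, 3.14]. Speed limits (rad/s): [2.57, 2.57, 3.14, 3.14, 3.14, 3.14].

INTERFACE

Orientations are given as a unit quaternion [w, x, y, z].
In Python, from workcell import * gives the robot as it stands. The module is installed in compiled form; this text tells all that it offers.
- The arm moves only by the tool jog_arm, never from a script. Its argument "moves" is a list of rows, each an object with "fingers": the closure, from 0 (fully open) to 1 (shut); "slide": the shift along the tool's x, y, z in mm, a list of three; "angular": the turn, a rotation vector about the tool's x, y, z in degrees, a list of three. A call has 1 to 10 rows; each row is the pose to reach, as a shift and turn from the pose commanded when the call began, along the tool's axes at that moment; what a row does not reach only later rows make up. A row lasts 1/12 s, in which the tool goes at most 41.7 mm and 7.16 degrees, less where a joint would pass 70% of its speed; a pose out of reach is approached as far as the arm can. A call with a gripper value outside its range is refused whole. The fingers move at their own pace and stop on an object; "squeeze" is the grip in N (left out, the last holds). Time passes only in rows, so rows that repeat a pose let the fingers close. It gives the time, the measured TCP pose, the force, the opening and the grip force at its end, in the units of the state.
- get_state(): the state, without advancing time (a new reading comes with each control period).
- read_camera(name): name is "scene" or "side" or "wrist"; returns a dict with "color" (400x640x3 uint8, red, green, blue), "fovy" (degrees; the focal length in pixels is half the picture's height over the tangent of half this angle, whatever the lens; pixels are square), "cx", "cy" (the principal point, pixels), "D" ([k1, k2, p1, p2, k3] as OpenCV has them; the pictures are not rectified), "world_from_camera" (4x4, takes a point from camera to world coordinates); the wrist camera has in their place "tool_from_camera" (4x4, takes a point from camera to tool coordinates, whose origin is the TCP and whose axes are the flange's). Camera axes: x right, y down, z forward; pixel columns grow to the right and rows downward; lengths in m; the calibration is good to about 2 mm. A picture is of the moment at which its call begins: read the wrist's pose just before it. There is no depth.
- hand_in(): hands the job in; it is judged then, once.
Trained networks look in a picture, given as the dict that the camera call returned (one of the last four; its "shot" number tells which), for a name from the list of things; names that differ only in an ending like _2 or _b are one class to them, and where a whole thing is asked for, a point or a joint stands for the part that bears it (a point fixed in the world has none). Each returns a list of dicts, best first, with "p" (0 to 1); they miss things now and then, are a little off and sometimes report something else, mostly with a low value. They report only what shows in the picture. A call takes as long as a camera call.
- look_for(target, picture): "point" ([column, row] in pixels, amid what is visible of it).
- tip_of(target, picture): "point" ([column, row] in pixels: a listed point, or the origin of a listed thing).
The state is a dict: "clock": time; "joint_pos": joint angles; "qvel": joint speeds; "tau": joint torques, N m; "tcp_pos": TCP position; "orientation": TCP orientation; "wrist_force": force on the tool from outside, world axes, zero at the start; "ft_torque": the same for the moment, N m; "finger_gap": finger opening in m; "grip_force": force on a finger pad.
Only numpy, scipy, OpenCV 4.12 (cv2) and the standard library are available. Lean on these libraries where they do the work, as an engineer would, in place of code of your own. Each camera call takes 0.05 s, during which the arm holds its last target. There are 200 camera calls.

TASK

Lift the small steel tray by its upright grip and tip it so that the three slide mailers slide off its open end into the grey carrier waiting in front of the hatch gate; do not touch the mailers with the gripper. Set the empty tray back down flat on the bench, then push the carrier along the deck, without lifting it, all the way through the sprung double gate until both leaves snap shut behind it. Leave the tube rack, bottle and carton where they are.

Things in the scene. Friction and masses are not known exactly. Their poses are not given: they have to be found in the camera images.
- hatch: Aluminium pass-through lane fixed on the bench, open on top. Origin: on the bench, mid gate line. +x = push direction (roughly away from the robot), y across, z up. Deck 8 mm thick, x = -185 to +275 mm; side rails 46 mm high, inner faces at y = +-80 mm; gate posts 80 mm high beside the rails at x = 0, out to y = +-100 mm; end stop 75 mm high, inner face at x = +267 mm.
- gate_mid (a point): Middle of the shut double gate, 38 mm above the bench, straight above the hatch origin. Nothing spans the lane overhead here, so fingers reaching down from above can follow the carrier through between the leaves.
- leaf_l (a joint): Left (+y) gate leaf, white plate 68 mm wide, 5 thick, 12 to 64 mm above the bench, on a vertical hinge at hatch x 0, y +76 mm. 0 rad = shut (10 mm gap to the other leaf), grows to 1.57 as it swings to +x; it cannot swing to -x. A spring shuts it (0.5 to 1.5 N at its edge). Its edge sweeps 71 mm past the gate line: it shuts only when the carrier's rear is beyond that.
- leaf_r (a joint): Right (-y) gate leaf, the mirror image of leaf_l, hinged at hatch y = -76 mm; 0 = shut, grows to 1.57 rad as it swings to +x.
- carrier: Grey plastic open-topped box, loose, 120 mm (x) by 118 mm (y) by 66 mm high outside, walls and floor 4 mm, about 0.3 kg. Origin: centre of its underside. Starts on the deck, centre 70 to 82 mm before the gate line, its x within a few degrees of the lane's. It is through when its centre is more than 131 mm past the gate line.
- tray: Small loose steel tray, 0.16 kg, left or right of the lane, its open end roughly towards the robot. Origin: centre of the floor's underside. Floor 120 (x) by 100 (y) by 4 mm; rims 24 mm high along both y sides and the +x end; the -x end is open. The floor is slick: mailers start to slide at 14 to 20 degrees of tilt; tip it about 30 degrees or more.
- tray_grip (a point): Point to pinch on the tray's black upright grip plate, 38 mm above the tray's underside, at tray x = +115 mm. The plate is 12 mm thick along tray x, 60 mm wide along y, its top 58 mm above the underside; 49 mm of clear space between it and the tray's +x rim. Pinch it from above across its thickness. A 4 mm floor strip joins it to the tray.
- tray_lip (a point): Middle of the tray's open edge, on top of the floor, at tray x = -60 mm. Mailers slide off over this edge.
- mailer0: Slide mailer: white plastic box 64 (x) by 26 (y) by 20 mm (z), about 30 g, loose on the tray with its length along the tray's x. Origin at its centre.
- mailer1: Slide mailer, same as mailer0, in the middle of the tray.
- mailer2: Slide mailer, same as mailer0, on the tray's +y side (mailer0 on its -y side).
- tube_rack: White test-tube rack 200 (x) by 90 (y) by 74 mm high, bystander on the other side of the lane from the tray. Origin: centre of its underside.
- reagent: Reagent bottle, 66 mm across, 130 mm high, bystander in front of the left side, nearer the robot. Origin: centre of its underside.
- slide_carton: Cardboard carton 70 (x) by 110 (y) by 45 mm high, bystander in front of the right side, nearer the robot. Origin: centre of its underside.

How it is judged:
By the outcome, as a careful person would: the job done as asked, in the order asked, and still so for the second after the job is handed in, with the robot touching nothing.
It also fails if it takes over 72 s, if anything falls off the work surface, if the arm or the gripper's body presses on something with over 40 N, if the wrist force passes 120 N, or if a joint passes its speed limit or range.

## Working session

There is one attempt and no reset: what is moved stays moved. The work goes in short steps, Python scripts to look and compute and a tool call to move; the robot and the scene stay as the last step left them, time stands still between calls to the robot, and variables do not carry over. Pictures are saved under pics/ and viewed, at most 10 in all, crops included, and the job is handed in when it is done.

Besides the shell and the picture viewer there is one more tool, called after "Call:" in YAML: its name, and indented under it one key for each argument. jog_arm: Moves the arm, as the interface text tells. Its arguments: {"type":"object","properties":{"moves":{"type":"array","items":{"type":"object","properties":{"fingers":{"type":"number"},"slide":{"type":"array","items":{"type":"number"}},"angular":{"type":"array","items":{"type":"number"}}}}},"squeeze":{"type":"number"}},"required":["moves"]}

```bash
mkdir -p pics
cat > h.py <<'E'
from workcell import *
import numpy as np, cv2
from scipy.spatial.transform import Rotation as R
def K(p):
    f=200/np.tan(np.radians(p['fovy'])/2); return np.array([[f,0,p['cx']],[0,f,p['cy']],[0,0,1.]])
def wfc(p,s=None):
    if 'world_from_camera' in p: return np.array(p['world_from_camera'])
    T=np.eye(4); q=s['orientation']; T[:3,:3]=R.from_quat([q[1],q[2],q[3],q[0]]).as_matrix(); T[:3,3]=s['tcp_pos']
    return T@np.array(p['tool_from_camera'])
def ray(p,px,s=None):
    T=wfc(p,s); u=cv2.undistortPoints(np.array([[px]],float),K(p),np.array(p['D'],float))[0,0]
    d=T[:3,:3]@np.array([u[0],u[1],1]); return T[:3,3],d/np.linalg.norm(d)
def onz(p,px,z,s=None):
    o,d=ray(p,px,s); return o+d*(z-o[2])/d[2]
def tri(rs):
    A=sum(np.eye(3)-np.outer(d,d) for o,d in rs); b=sum((np.eye(3)-np.outer(d,d))@o for o,d in rs); return np.linalg.solve(A,b)
def save(p,n): cv2.imwrite('pics/'+n,p['color'][:,:,::-1])
E
python3 - <<'E'
from h import *
np.set_printoptions(precision=3,suppress=True)
s=get_state(); print(s['tcp_pos'],s['orientation'],s['clock'])
a=read_camera('scene');b=read_camera('side')
save(a,'a.png');save(b,'b.png')
for p in (a,b): print(wfc(p)[:3,3])
for n in ['hatch','gate_mid','carrier','tray','tray_grip','tray_lip','mailer0','mailer1','mailer2','tube_rack','reagent','slide_carton']:
    ra,rb=tip_of(n,a),tip_of(n,b)
    o=[n]
    for r in (ra,rb): o+= [(np.round(r[0]['point'],0),round(r[0]['p'],2))] if r else [None]
    if ra and rb: o.append(tri([ray(a,ra[0]['point']),ray(b,rb[0]['point'])]))
    print(*o)
E
```

```text
[0.22  0.531 0.241] [-0.     0.196  0.981 -0.001] 0.0
[0.834 0.605 0.763]
[0.35  0.575 0.605]
hatch (array([295., 225.]), 0.62) (array([287., 203.]), 0.66) [0.565 0.008 0.022]
gate_mid (array([292., 214.]), 0.83) (array([290., 193.]), 0.74) [ 0.562 -0.012  0.038]
carrier (array([316., 210.]), 0.89) (array([321., 206.]), 0.92) [ 0.492 -0.019  0.012]
tray (array([371., 327.]), 0.73) (array([243., 344.]), 0.64) [ 0.538  0.321 -0.003]
tray_grip (array([319., 340.]), 0.62) (array([178., 307.]), 0.86) [0.656 0.308 0.034]
tray_lip (array([397., 315.]), 0.68) (array([273., 354.]), 0.56) [0.48  0.328 0.01 ]
mailer0 (array([374., 340.]), 0.68) (array([236., 332.]), 0.83) [0.55  0.333 0.016]
mailer1 (array([374., 340.]), 0.68) (array([236., 332.]), 0.83) [0.55  0.333 0.016]
mailer2 (array([374., 340.]), 0.68) (array([236., 332.]), 0.83) [0.55  0.333 0.016]
tube_rack (array([252., 158.]), 0.93) (array([178., 308.]), 0.65) [0.629 0.304 0.334]
reagent (array([446., 296.]), 0.86) (array([350., 375.]), 0.93) [0.353 0.333 0.009]
slide_carton (array([311., 140.]), 0.97) (array([394., 152.]), 0.88) [ 0.355 -0.315 -0.011]
```

View pics/a.png

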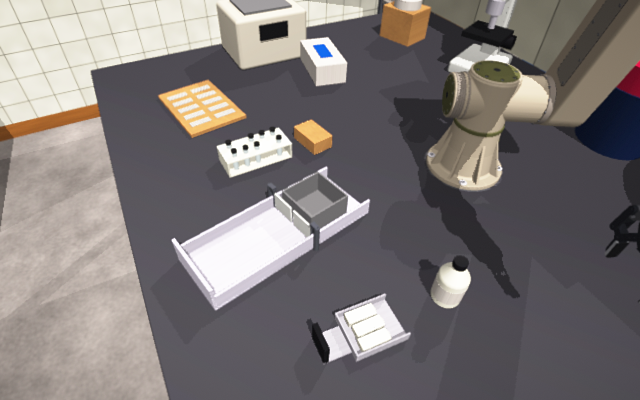

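View pics/b.png

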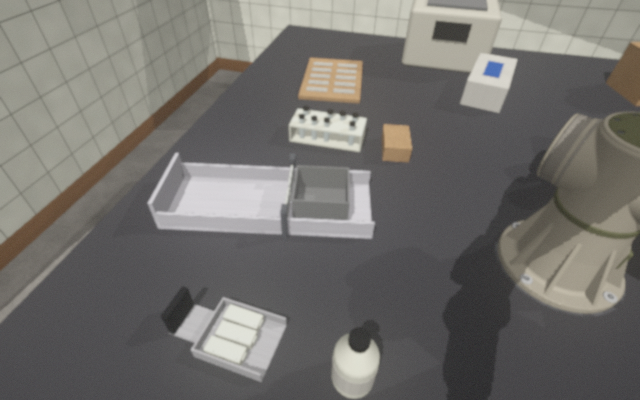

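The scene picture shows the tray at (370,328) with its grip at (320,342), the carrier at (315,200) before the gate, and the bottle at (450,285). The side picture agrees, with the grip at (178,308). The tray is on the left and looks nearly aligned with world x.

Call:
jog_arm:
  moves:
    - {"slide":[-487,-38,10],"angular":[0,0,74],"fingers":0.4}
    - {"slide":[-487,-38,10],"angular":[0,0,74],"fingers":0.4}
    - {"slide":[-487,-38,10],"angular":[0,0,74],"fingers":0.4}
    - {"slide":[-487,-38,10],"angular":[0,0,74],"fingers":0.4}
    - {"slide":[-487,-38,10],"angular":[0,0,74],"fingers":0.4}
    - {"slide":[-487,-38,10],"angular":[0,0,74],"fingers":0.4}
    - {"slide":[-487,-38,10],"angular":[0,0,74],"fingers":0.4}
    - {"slide":[-487,-38,10],"angular":[0,0,74],"fingers":0.4}
    - {"slide":[-487,-38,10],"angular":[0,0,74],"fingers":0.4}
    - {"slide":[-487,-38,10],"angular":[0,0,74],"fingers":0.4}

```text
clock: 2.13
tcp_pos: [0.5935, 0.3405, 0.2338]
orientation: [0.0, 0.735, 0.679, 0.0]
wrist_force: [1.3, 1.1, 0.3]
finger_gap: 0.051
grip_force: 0.0
```

```bash
cat >> h.py <<'E'
np.set_printoptions(precision=4,suppress=True)
def Rs(s): q=s['orientation']; return R.from_quat([q[1],q[2],q[3],q[0]])
def mv(pos,yaw,tilt=0,s=None):
    """tool y at world angle yaw (deg), z down, then turned tilt about tool x -> slide mm, angular deg"""
    s=s or get_state(); a=np.radians(yaw); y=np.array([np.cos(a),np.sin(a),0]); z=np.array([0,0,-1.])
    T=R.from_matrix(np.c_[np.cross(y,z),y,z])*R.from_rotvec([np.radians(tilt),0,0]); C=Rs(s)
    print('slide',np.round(C.inv().apply(np.array(pos)-s['tcp_pos'])*1000,1),'ang',np.round(np.degrees((C.inv()*T).as_rotvec()),1))
E
python3 - <<'E'
from h import *
s=get_state(); w=read_camera('wrist'); save(w,'w1.png')
print(s['tcp_pos'],s['orientation'],wfc(w,s)[:3,3])
for n,z in [('tray',0),('tray_grip',.038),('tray_lip',.004)]:
    for r in tip_of(n,w)[:2]: print(n,r['p'],np.round(r['point']),onz(w,r['point'],z,s))
E
```

```text
[0.5935 0.3405 0.2338] [0.     0.7346 0.6785 0.0002] [0.5995 0.4199 0.3653]
tray_grip 0.79 [372. 196.] [0.6573 0.3074 0.038 ]
tray_lip 0.76 [227. 185.] [0.4816 0.3244 0.004 ]
```

View pics/w1.png

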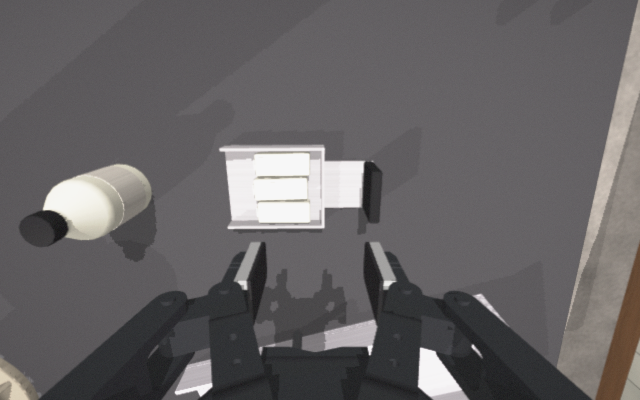

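The wrist picture shows the tray's open edge at (227,185) and the grip plate at (372,190), with the three mailers between and clear space around the plate. This agrees with the first fix.

Run:
```python
from h import *
mv([.657,.3075,.13],-5.7); mv([.657,.3075,.030],-5.7)
```

```text
slide [-28.1  66.8 102.6] ang [-0.1  0.   1.4]
slide [-28.1  67.  202.6] ang [-0.1  0.   1.4]
```

Call:
jog_arm:
  moves:
    - {"slide":[-28,67,50],"angular":[0,0,1.4],"fingers":0.4}
    - {"slide":[-28,67,70],"angular":[0,0,1.4],"fingers":0.4}
    - {"slide":[-28,67,90],"angular":[0,0,1.4],"fingers":0.4}
    - {"slide":[-28,67,110],"angular":[0,0,1.4],"fingers":0.4}
    - {"slide":[-28,67,130],"angular":[0,0,1.4],"fingers":0.4}
    - {"slide":[-28,67,150],"angular":[0,0,1.4],"fingers":0.4}
    - {"slide":[-28,67,170],"angular":[0,0,1.4],"fingers":0.4}
    - {"slide":[-28,67,190],"angular":[0,0,1.4],"fingers":0.4}
    - {"slide":[-28,67,202],"angular":[0,0,1.4],"fingers":0.4}
    - {"slide":[-28,67,202],"angular":[0,0,1.4],"fingers":0.4}

```text
clock: 3.17
tcp_pos: [0.6532, 0.3095, 0.0287]
orientation: [-0.001, 0.74, 0.673, -0.003]
wrist_force: [0.2, -0.2, 0.1]
finger_gap: 0.0511
grip_force: 0.0
```

Call:
jog_arm:
  moves:
    - {"slide":[0,0,0],"fingers":0.6}
    - {"slide":[0,0,0],"fingers":0.7}
    - {"slide":[0,0,0],"fingers":0.8}
    - {"slide":[0,0,0],"fingers":1}
    - {"slide":[0,0,0],"fingers":1}
    - {"slide":[0,0,0],"fingers":1}
    - {"slide":[0,0,0],"fingers":1}
    - {"slide":[0,0,0],"fingers":1}
  squeeze: 60

```text
schema error: expected keys fingers, slide, angular
```

Call:
jog_arm:
  moves:
    - {"slide":[0,0,0],"angular":[0,0,0],"fingers":0.6}
    - {"slide":[0,0,0],"angular":[0,0,0],"fingers":0.8}
    - {"slide":[0,0,0],"angular":[0,0,0],"fingers":1}
    - {"slide":[0,0,0],"angular":[0,0,0],"fingers":1}
    - {"slide":[0,0,0],"angular":[0,0,0],"fingers":1}
    - {"slide":[0,0,0],"angular":[0,0,0],"fingers":1}
    - {"slide":[0,0,0],"angular":[0,0,0],"fingers":1}
    - {"slide":[0,0,0],"angular":[0,0,0],"fingers":1}
  squeeze: 60

```text
clock: 3.83
tcp_pos: [0.6577, 0.3095, 0.034]
orientation: [0.0, 0.741, 0.672, 0.002]
wrist_force: [-1.3, 0.9, 6.8]
finger_gap: 0.0114
grip_force: 59.6
```

Call:
jog_arm:
  moves:
    - {"slide":[0,0,-5],"angular":[0,0,0],"fingers":1}
    - {"slide":[0,0,-12],"angular":[0,0,0],"fingers":1}
    - {"slide":[0,0,-24],"angular":[0,0,0],"fingers":1}
    - {"slide":[0,0,-40],"angular":[0,0,0],"fingers":1}
    - {"slide":[0,0,-60],"angular":[0,0,0],"fingers":1}
    - {"slide":[0,0,-80],"angular":[0,0,0],"fingers":1}
    - {"slide":[0,0,-100],"angular":[0,0,0],"fingers":1}
    - {"slide":[0,0,-115],"angular":[0,0,0],"fingers":1}
    - {"slide":[0,0,-120],"angular":[0,0,0],"fingers":1}
    - {"slide":[0,0,-120],"angular":[0,0,0],"fingers":1}

```text
clock: 4.67
tcp_pos: [0.6577, 0.3092, 0.1544]
orientation: [0.001, 0.741, 0.672, 0.002]
wrist_force: [0.6, 0.3, -2.8]
finger_gap: 0.0114
grip_force: 58.4
```

Run:
```python
from h import *
s=get_state(); w=read_camera('wrist'); b=read_camera('side'); a=read_camera('scene')
r=Rs(s)
for p,n in ((w,'w'),(b,'b'),(a,'a')):
  for t in ('tray_grip','tray_lip'):
    q=tip_of(t,p)
    if q: print(n,t,q[0]['p'],np.round(q[0]['point']))
L=[ray(p,tip_of('tray_lip',p)[0]['point'],s if p is w else None) for p in (w,b,a) if tip_of('tray_lip',p)]
print('lip',tri(L)-s['tcp_pos'],s['tcp_pos'],s['wrist_force'])
v=np.hstack([cv2.resize(b['color'][120:260,130:400],None,fx=2,fy=2,interpolation=2)])
v2=a['color'][140:320,160:380]; v2=cv2.resize(v2,(540,442))
save({'color':np.vstack([v,v2])[:600 if 0 else None]},'h.png'); print(v.shape,v2.shape)
save({'color':np.vstack([cv2.resize(b['color'][120:260,130:400],(540,280)),cv2.resize(a['color'][160:310,160:380],(469,320))[:, :469] if 0 else cv2.resize(a['color'][160:310,160:380],(540,320))])},'h1.png')
```

```text
w tray_grip 0.83 [315. 270.]
w tray_lip 0.7 [ 20. 236.]
b tray_grip 0.65 [159. 262.]
b tray_lip 0.63 [266. 315.]
a tray_grip 0.92 [324. 310.]
a tray_lip 0.59 [406. 287.]
lip [-0.1743  0.0183 -0.0308] [0.6577 0.3092 0.1544] [ 0.5889  0.2876 -2.7759]
(280, 540, 3) (442, 540, 3)
```

View pics/h1.png

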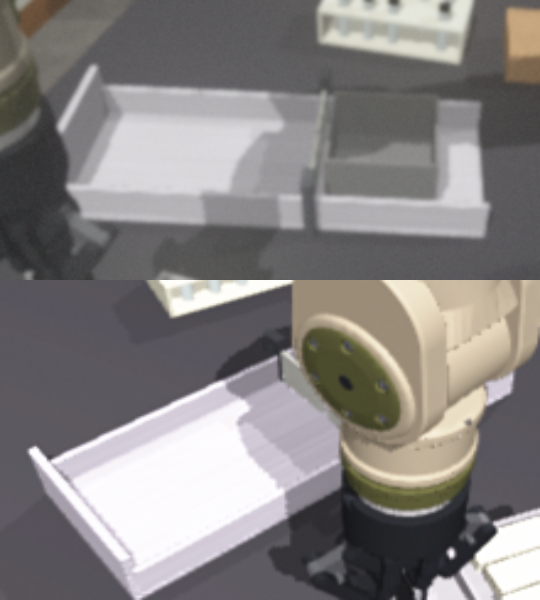

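The crop of the side view shows the lane's near rail top from (72,186) to (488,205) and far rail top from (105,87) to (480,102). The carrier's rim corners are at (333,93), (438,96), (437,164) and (327,160). The lower half shows the arm hiding the carrier in the scene view.

Run:
```python
from h import *
b=read_camera('side')
f=lambda x,y,z:onz(b,(130+x/2,120+y/2),z)
P=[f(72,186,.046),f(488,205,.046),f(105,87,.046),f(480,102,.046)]
for p in P: print(p)
for i in (0,2): d=P[i]-P[i+1]; print('yaw',np.degrees(np.arctan2(d[1],d[0])),np.linalg.norm(d))
C=[f(333,93,.074),f(438,96,.074),f(437,164,.074),f(327,160,.074)]
print(np.array(C),np.mean(C,0))
for n,z in(('gate_mid',.038),('carrier',.008),('hatch',0)):
  r=tip_of(n,b)
  if r: print(n,r[0]['p'],onz(b,r[0]['point'],z))
```

```text
[0.7866 0.1262 0.046 ]
[0.3664 0.0347 0.046 ]
[ 0.8387 -0.0317  0.046 ]
[ 0.4015 -0.1297  0.046 ]
yaw 12.28495940392532 0.43004698133244795
yaw 12.644022061518777 0.4479950089771169
[[ 0.5632 -0.0636  0.074 ]
 [ 0.4468 -0.0918  0.074 ]
 [ 0.4252  0.0187  0.074 ]
 [ 0.5359  0.0442  0.074 ]] [ 0.4928 -0.0231  0.074 ]
gate_mid 0.62 [0.5848 0.23   0.038 ]
carrier 0.91 [ 0.4994 -0.0219  0.008 ]
hatch 0.61 [ 0.5636 -0.0127  0.    ]
```

Run:
```python
from h import *
mv([.690,.020,.19],12.5)
```

```text
slide [-284.3   61.4  -38.2] ang [  0.   -0.  -18.1]
```

Call:
jog_arm:
  moves:
    - {"slide":[-5,1,-10],"angular":[0,0,0],"fingers":1}
    - {"slide":[-15,3,-20],"angular":[0,0,-1],"fingers":1}
    - {"slide":[-30,7,-30],"angular":[0,0,-2],"fingers":1}
    - {"slide":[-50,11,-38],"angular":[0,0,-3],"fingers":1}
    - {"slide":[-72,16,-38],"angular":[0,0,-4],"fingers":1}
    - {"slide":[-95,21,-38],"angular":[0,0,-6],"fingers":1}
    - {"slide":[-118,26,-38],"angular":[0,0,-8],"fingers":1}
    - {"slide":[-141,31,-38],"angular":[0,0,-10],"fingers":1}
    - {"slide":[-164,36,-38],"angular":[0,0,-11],"fingers":1}
    - {"slide":[-187,41,-38],"angular":[0,0,-13],"fingers":1}

```text
clock: 6.45
tcp_pos: [0.6793, 0.1174, 0.191]
orientation: [0.0, 0.66, 0.752, 0.0]
wrist_force: [-0.8, -0.4, -3.8]
finger_gap: 0.0114
grip_force: 58.5
```

Call:
jog_arm:
  moves:
    - {"slide":[-21,7,0],"angular":[0,0,-1],"fingers":1}
    - {"slide":[-40,12,0],"angular":[0,0,-2],"fingers":1}
    - {"slide":[-57,18,0],"angular":[0,0,-3],"fingers":1}
    - {"slide":[-70,22,0],"angular":[0,0,-4],"fingers":1}
    - {"slide":[-80,26,0],"angular":[0,0,-5],"fingers":1}
    - {"slide":[-87,28,0],"angular":[0,0,-5],"fingers":1}
    - {"slide":[-93,29,0],"angular":[0,0,-5],"fingers":1}
    - {"slide":[-96,29,0],"angular":[0,0,-5],"fingers":1}
    - {"slide":[-96,29,0],"angular":[0,0,-5],"fingers":1}

```text
clock: 7.2
tcp_pos: [0.7202, 0.0269, 0.19]
orientation: [-0.0, 0.627, 0.779, 0.0]
wrist_force: [-0.8, -0.5, -2.9]
finger_gap: 0.0111
grip_force: 58.6
```

Run:
```python
from h import *
s=get_state(); print(s['tcp_pos'],s['joint_pos'])
w=read_camera('wrist'); b=read_camera('side'); a=read_camera('scene')
save(w,'w2.png'); save({'color':np.vstack([cv2.resize(b['color'][100:250,130:430],(600,300)),cv2.resize(w['color'],(480,300))[:, :480] if 0 else np.hstack([cv2.resize(w['color'],(480,300)),np.zeros((300,120,3),np.uint8)])])},'c.png')
for p,n in ((w,'w'),(b,'b'),(a,'a')):
  r=tip_of('carrier',p)
  if r: print(n,r[0]['p'],np.round(r[0]['point']),onz(p,r[0]['point'],.008,s))
L=[(n,ray(p,tip_of('tray_lip',p)[0]['point'],s)) for p,n in ((w,'w'),(b,'b'),(a,'a')) if tip_of('tray_lip',p)]
print([x[0] for x in L],tri([x[1] for x in L]))
d=np.array([np.cos(np.radians(12.5)),np.sin(np.radians(12.5)),0]);
for t in (0,10,20,30,40,46):
  c,S=np.cos(np.radians(t)),np.sin(np.radians(t)); print(t)
  mv(np.array([.516,-.018,.088])+d*(.175*c-.03*S)+np.array([0,0,.175*S+.03*c]),12.5,-t,s)
```

```text
[0.7202 0.0269 0.19  ] [-0.0739  0.6273  0.4117  1.3551  0.0001  1.2809]
b 0.83 [318. 206.] [ 0.4997 -0.0177  0.008 ]
a 0.55 [262. 182.] [ 0.5726 -0.1887  0.008 ]
['w', 'b', 'a'] [ 0.5496 -0.0096  0.1582]
0
slide [  0.3 -34.1  72. ] ang [ 0.  -0.  -0.1]
10
slide [  0.3 -42.   42. ] ang [-10.    0.   -0.1]
20
slide [  0.3 -54.9  13.9] ang [-20.    0.   -0.1]
30
slide [  0.2 -72.5 -11.5] ang [-30.    0.   -0.1]
40
slide [  0.2 -94.3 -33.5] ang [-40.    0.   -0.1]
46
slide [   0.1 -109.1  -44.7] ang [-46.    0.   -0.1]
```

View pics/c.png

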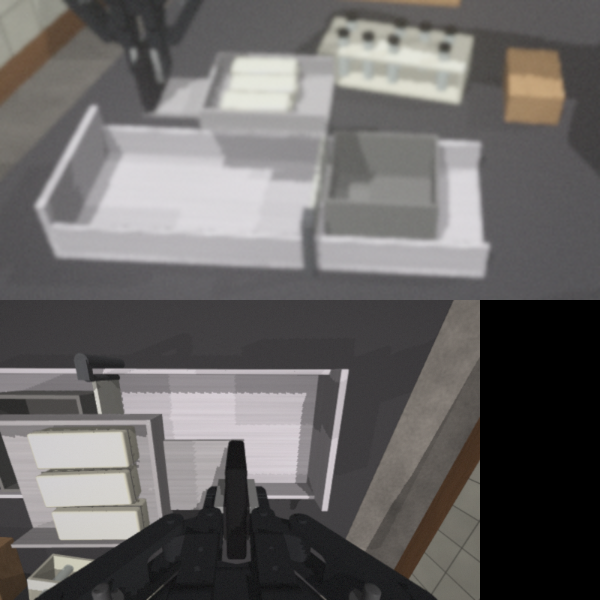

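The picture shows the level tray, with its three mailers, held behind the lane at (270,90). The carrier is at (380,185), with nothing in the way. The lower wrist view shows the +y rail top at about (230,371) and the lower rail at (300,492).

Run:
```python
from h import *
s=get_state(); w=read_camera('wrist')
f=lambda x,y,z: onz(w,(x*4/3,(y-300)*4/3),z,s)
u=np.array([np.cos(np.radians(12.5)),np.sin(np.radians(12.5))]); n=np.array([-u[1],u[0]]); O=np.array([.563,-.010])
for nm,x,y,z in [('railL',150,371,.046),('railL',330,371,.046),('railRinner',290,493,.046),('stop',345,371,.075),('post',85,357,.08),('carrier+y wall top',40,396,.074)]:
  q=f(x,y,z); print(nm,q,'lane',(q[:2]-O)@u,(q[:2]-O)@n)
```

```text
railL [0.6045 0.0863 0.046 ] lane 0.0613571608330158 0.08502012487322738
railL [0.8091 0.1314 0.046 ] lane 0.2708629394772643 0.0847814109801693
railRinner [ 0.8099 -0.0326  0.046 ] lane 0.23614905126584135 -0.07546388966672235
stop [0.8131 0.132  0.075 ] lane 0.27494261793624436 0.08449556615868478
post [0.5519 0.0879 0.08  ] lane 0.010378413172206488 0.09795783404431352
carrier+y wall top [0.5013 0.0369 0.074 ] lane -0.05008655634027652 0.05917349122887674
```

Call:
jog_arm:
  moves:
    - {"slide":[0,-12,20],"angular":[0,0,0],"fingers":1}
    - {"slide":[0,-28,38],"angular":[-3,0,0],"fingers":1}
    - {"slide":[0,-38,45],"angular":[-7,0,0],"fingers":1}
    - {"slide":[0,-42,42],"angular":[-10,0,0],"fingers":1}
    - {"slide":[0,-45,34],"angular":[-13,0,0],"fingers":1}
    - {"slide":[0,-49,25],"angular":[-16,0,0],"fingers":1}
    - {"slide":[0,-55,14],"angular":[-20,0,0],"fingers":1}
    - {"slide":[0,-62,3],"angular":[-24,0,0],"fingers":1}
    - {"slide":[0,-72,-11],"angular":[-30,0,0],"fingers":1}
    - {"slide":[0,-83,-23],"angular":[-35,0,0],"fingers":1}

```text
clock: 8.68
tcp_pos: [0.6388, 0.0095, 0.2141]
orientation: [0.19, 0.597, 0.743, 0.236]
wrist_force: [0.1, -0.9, -1.6]
finger_gap: 0.0113
grip_force: 59.1
```

Run:
```python
from h import *
s=get_state(); print(s['tcp_pos'],s['wrist_force'])
b=read_camera('side'); save({'color':cv2.resize(b['color'][60:260,130:430],(600,400))},'d.png')
d=np.array([np.cos(np.radians(12.5)),np.sin(np.radians(12.5)),0]);
for t in (35,40,46):
  c,S=np.cos(np.radians(t)),np.sin(np.radians(t)); print(t)
  mv(np.array([.516,-.018,.088])+d*(.175*c-.03*S)+np.array([0,0,.175*S+.03*c]),12.5,-t,s)
```

```text
[0.6388 0.0095 0.2141] [ 0.0699 -0.9106 -1.6118]
35
slide [-0.3 -0.5  1.1] ang [ 0.3  0.1 -0. ]
40
slide [ -0.3  -3.7 -14. ] ang [-4.7  0.1 -0. ]
46
slide [ -0.3  -9.2 -31.8] ang [-10.7   0.1  -0. ]
```

View pics/d.png

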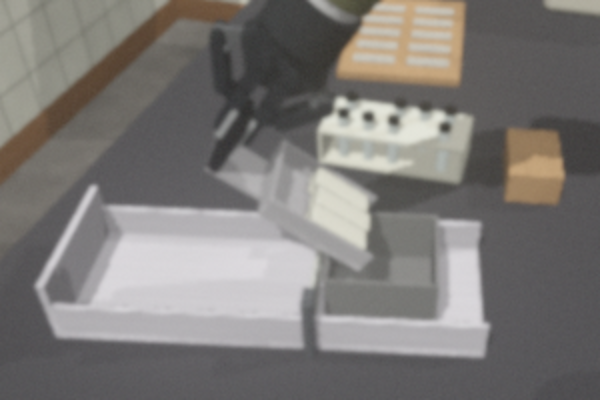

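The picture shows the tray tipped over the carrier, its lip above the opening at (368,260), and the mailers on their way down it. I'll tip a bit further and wait.

Call:
jog_arm:
  moves:
    - {"slide":[0,-3,-9],"angular":[-3,0,0],"fingers":1}
    - {"slide":[0,-4,-16],"angular":[-5,0,0],"fingers":1}
    - {"slide":[0,-7,-25],"angular":[-8,0,0],"fingers":1}
    - {"slide":[0,-7,-25],"angular":[-8,0,0],"fingers":1}
    - {"slide":[0,-7,-25],"angular":[-8,0,0],"fingers":1}
    - {"slide":[0,-7,-25],"angular":[-8,0,0],"fingers":1}
    - {"slide":[0,-7,-25],"angular":[-8,0,0],"fingers":1}
    - {"slide":[0,-7,-25],"angular":[-8,0,0],"fingers":1}
    - {"slide":[0,-7,-25],"angular":[-8,0,0],"fingers":1}
    - {"slide":[0,-7,-25],"angular":[-8,0,0],"fingers":1}

```text
clock: 9.57
tcp_pos: [0.62, 0.0053, 0.2291]
orientation: [0.229, 0.583, 0.725, 0.286]
wrist_force: [-0.0, 0.4, -1.8]
finger_gap: 0.0112
grip_force: 59.3
```

Run:
```python
from h import *
s=get_state(); print(s['tcp_pos'],s['wrist_force'])
b=read_camera('side'); a=read_camera('scene'); save({'color':np.vstack([cv2.resize(b['color'][100:260,230:430],(375,300)),cv2.resize(a['color'][120:280,220:420],(375,300))])},'e.png')
```

```text
[0.62   0.0053 0.2291] [-0.0115  0.4017 -1.7652]
```

View pics/e.png

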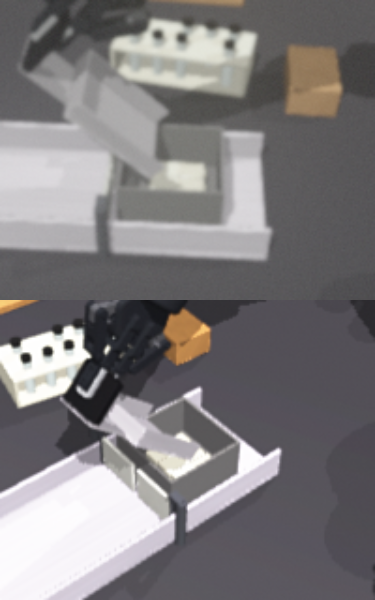

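The tray is empty and the mailers lie low inside the carrier, at (185,175) in the upper crop. Now I return the tray.

Run:
```python
from h import *
s=get_state()
mv([.622,.006,.27],12.5,-43); mv([.67,.016,.25],12.5,-15);mv([.70,.022,.21],12.5,0); mv([.68,.12,.21],7,0)
mv([.6577,.3095,.15],-5.6,0);
```

```text
slide [  0.2  29.6 -28.4] ang [-0.   0.  -0.1]
slide [-0.3 51.8 19.7] ang [28.   0.  -0.1]
slide [-0.9 46.9 69.8] ang [43.   0.  -0.1]
slide [99.1 48.  70.9] ang [42.9 -2.   5.2]
slide [288.9  21.  127.7] ang [42.6 -6.8 17.2]
```

Call:
jog_arm:
  moves:
    - {"slide":[0,30,-28],"angular":[0,0,0],"fingers":1}
    - {"slide":[0,36,-10],"angular":[7,0,0],"fingers":1}
    - {"slide":[0,42,2],"angular":[14,0,0],"fingers":1}
    - {"slide":[0,47,12],"angular":[21,0,0],"fingers":1}
    - {"slide":[0,52,20],"angular":[28,0,0],"fingers":1}
    - {"slide":[0,50,40],"angular":[35,0,0],"fingers":1}
    - {"slide":[0,48,58],"angular":[41,0,0],"fingers":1}
    - {"slide":[0,47,70],"angular":[43,0,0],"fingers":1}
    - {"slide":[0,47,70],"angular":[43,0,0],"fingers":1}
    - {"slide":[0,47,70],"angular":[43,0,0],"fingers":1}

```text
clock: 10.5
tcp_pos: [0.7004, 0.0232, 0.2072]
orientation: [-0.001, 0.626, 0.78, -0.001]
wrist_force: [-0.6, -0.3, -0.8]
finger_gap: 0.0113
grip_force: 59.4
```

Run:
```python
from h import *
s=get_state();print(s['tcp_pos']); mv([.6577,.3095,.15],-5.6,0); mv([.6577,.3095,.036],-5.6,0)
```

```text
[0.7004 0.0232 0.2072]
slide [288.7  20.2  57.5] ang [-0.2 -0.  18.1]
slide [288.5  20.5 171.5] ang [-0.2 -0.  18.1]
```

Call:
jog_arm:
  moves:
    - {"slide":[35,2,0],"angular":[0,0,2],"fingers":1}
    - {"slide":[70,5,0],"angular":[0,0,5],"fingers":1}
    - {"slide":[105,7,0],"angular":[0,0,8],"fingers":1}
    - {"slide":[140,10,0],"angular":[0,0,10],"fingers":1}
    - {"slide":[175,12,0],"angular":[0,0,12],"fingers":1}
    - {"slide":[210,15,10],"angular":[0,0,14],"fingers":1}
    - {"slide":[240,17,30],"angular":[0,0,16],"fingers":1}
    - {"slide":[270,20,45],"angular":[0,0,18],"fingers":1}
    - {"slide":[288,20,57],"angular":[0,0,18],"fingers":1}
    - {"slide":[288,20,57],"angular":[0,0,18],"fingers":1}

```text
clock: 11.33
tcp_pos: [0.6544, 0.3117, 0.152]
orientation: [-0.001, 0.739, 0.674, -0.0]
wrist_force: [-1.1, -0.6, -2.2]
finger_gap: 0.0114
grip_force: 59.3
```

Run:
```python
from h import *
s=get_state();print(s['tcp_pos']); mv([.6577,.3095,.0345],-5.6,0)
```

```text
[0.6544 0.3117 0.152 ]
slide [ -1.9   3.7 117.4] ang [-0.1 -0.   0.3]
```

Call:
jog_arm:
  moves:
    - {"slide":[0,0,25],"angular":[0,0,0],"fingers":1}
    - {"slide":[0,0,50],"angular":[0,0,0],"fingers":1}
    - {"slide":[0,0,75],"angular":[0,0,0],"fingers":1}
    - {"slide":[0,0,95],"angular":[0,0,0],"fingers":1}
    - {"slide":[0,0,105],"angular":[0,0,0],"fingers":1}
    - {"slide":[0,0,110],"angular":[0,0,0],"fingers":1}
    - {"slide":[0,0,114],"angular":[0,0,0],"fingers":1}
    - {"slide":[0,0,116],"angular":[0,0,0],"fingers":1}
    - {"slide":[0,0,117],"angular":[0,0,0],"fingers":1}
    - {"slide":[0,0,117],"angular":[0,0,0],"fingers":1}

```text
clock: 12.17
tcp_pos: [0.6582, 0.3086, 0.0374]
orientation: [0.0, 0.741, 0.672, 0.001]
wrist_force: [-0.1, -0.1, -1.8]
finger_gap: 0.0114
grip_force: 59.3
```

Call:
jog_arm:
  moves:
    - {"slide":[0,0,1.5],"angular":[0,0,0],"fingers":1}
    - {"slide":[0,0,3],"angular":[0,0,0],"fingers":1}
    - {"slide":[0,0,3],"angular":[0,0,0],"fingers":1}
    - {"slide":[0,0,3],"angular":[0,0,0],"fingers":1}

```text
clock: 12.5
tcp_pos: [0.6581, 0.3087, 0.034]
orientation: [0.0, 0.741, 0.672, 0.001]
wrist_force: [0.4, 0.1, 2.8]
finger_gap: 0.0112
grip_force: 59.9
```

Touching down (+2.8 N). Release symmetrically, then lift.

Call:
jog_arm:
  moves:
    - {"slide":[0,0,0],"angular":[0,0,0],"fingers":0.8}
    - {"slide":[0,0,0],"angular":[0,0,0],"fingers":0.6}
    - {"slide":[0,0,0],"angular":[0,0,0],"fingers":0.45}
    - {"slide":[0,0,0],"angular":[0,0,0],"fingers":0.45}
    - {"slide":[0,0,0],"angular":[0,0,0],"fingers":0.45}
    - {"slide":[0,0,-15],"angular":[0,0,0],"fingers":0.45}
    - {"slide":[0,0,-40],"angular":[0,0,0],"fingers":0.45}
    - {"slide":[0,0,-80],"angular":[0,0,0],"fingers":0.45}
    - {"slide":[0,0,-120],"angular":[0,0,0],"fingers":0.45}
    - {"slide":[0,0,-150],"angular":[0,0,0],"fingers":0.45}

```text
clock: 13.33
tcp_pos: [0.6578, 0.3086, 0.1865]
orientation: [0.0, 0.741, 0.672, 0.001]
wrist_force: [1.1, -0.3, 0.9]
finger_gap: 0.0471
grip_force: 0.0
```

Run:
```python
from h import *
s=get_state(); b=read_camera('side'); a=read_camera('scene')
v=np.vstack([np.hstack([cv2.resize(b['color'][140:260,240:400],(400,300)),cv2.resize(a['color'][160:280,240:400],(400,300))]),np.hstack([cv2.resize(b['color'][250:400,120:320],(400,300)),np.zeros((300,400,3),np.uint8)])]); save({'color':v},'f.png')
for p in (b,a):
  for n,z in (('carrier',.008),('tray',0),('tray_lip',.004)):
    r=tip_of(n,p)
    if r: print(n,r[0]['p'],onz(p,r[0]['point'],z))
mv([.406,-.045,.19],102.5)
```

```text
carrier 0.71 [ 0.4997 -0.0187  0.008 ]
tray 0.6 [0.5414 0.3236 0.    ]
tray_lip 0.75 [0.4836 0.3287 0.004 ]
tray 0.55 [0.5367 0.3227 0.    ]
tray_lip 0.79 [0.4835 0.3229 0.004 ]
slide [-375.8 -214.9   -7.9] ang [  -0.2   -0.1 -108.1]
```

View pics/f.png

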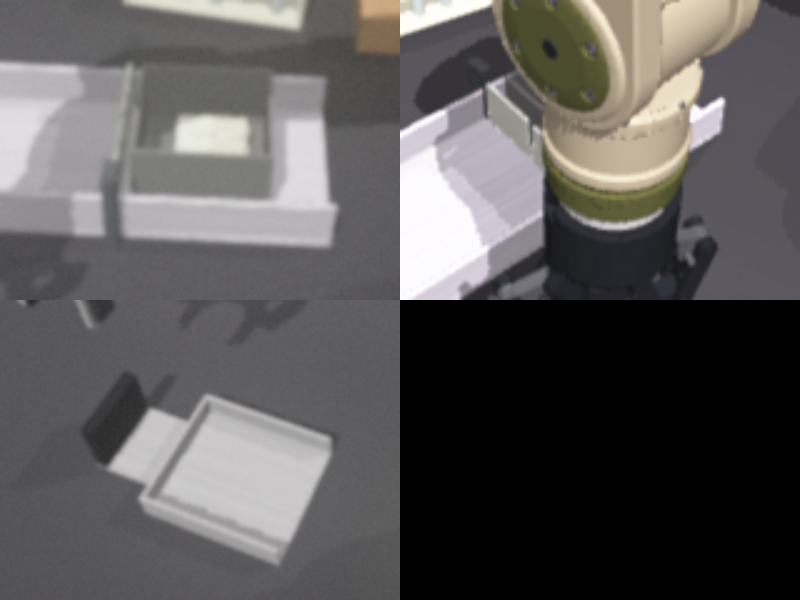

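The tray lies flat and empty, the mailers are inside the carrier at about (212,132), and the carrier has not moved. Next I move to the space behind the carrier.

Call:
jog_arm:
  moves:
    - {"slide":[-38,-21,-5],"angular":[0,0,-7],"fingers":0.45}
    - {"slide":[-76,-43,-10],"angular":[0,0,-14],"fingers":0.45}
    - {"slide":[-114,-64,-10],"angular":[0,0,-21],"fingers":0.45}
    - {"slide":[-150,-86,-10],"angular":[0,0,-28],"fingers":0.45}
    - {"slide":[-188,-107,-10],"angular":[0,0,-35],"fingers":0.45}
    - {"slide":[-226,-129,-10],"angular":[0,0,-42],"fingers":0.45}
    - {"slide":[-264,-150,-10],"angular":[0,0,-49],"fingers":0.45}
    - {"slide":[-300,-172,-10],"angular":[0,0,-56],"fingers":0.45}
    - {"slide":[-338,-193,-10],"angular":[0,0,-63],"fingers":0.45}
    - {"slide":[-376,-215,-10],"angular":[0,0,-70],"fingers":0.45}

```text
clock: 14.57
tcp_pos: [0.4235, -0.02, 0.192]
orientation: [-0.001, 0.237, 0.972, -0.0]
wrist_force: [0.6, -0.6, 0.7]
finger_gap: 0.047
grip_force: 0.0
```

Run:
```python
from h import *
s=get_state(); print(s['tcp_pos']);mv([.406,-.045,.19],102.5)
```

```text
[ 0.4235 -0.02    0.192 ]
slide [  4.  -30.3   2.1] ang [  0.   -0.1 -39.9]
```

Call:
jog_arm:
  moves:
    - {"slide":[4,-30,2],"angular":[0,0,-7],"fingers":0.45}
    - {"slide":[4,-30,2],"angular":[0,0,-14],"fingers":0.45}
    - {"slide":[4,-30,2],"angular":[0,0,-21],"fingers":0.45}
    - {"slide":[4,-30,2],"angular":[0,0,-28],"fingers":0.45}
    - {"slide":[4,-30,2],"angular":[0,0,-35],"fingers":0.45}
    - {"slide":[4,-30,2],"angular":[0,0,-40],"fingers":0.45}
    - {"slide":[4,-30,2],"angular":[0,0,-40],"fingers":0.45}
    - {"slide":[4,-30,2],"angular":[0,0,-40],"fingers":0.45}

```text
clock: 15.23
tcp_pos: [0.4077, -0.0436, 0.1904]
orientation: [-0.001, -0.106, 0.994, 0.0]
wrist_force: [0.7, 0.0, 0.1]
finger_gap: 0.047
grip_force: 0.0
```

Run:
```python
from h import *
s=get_state(); print(s['tcp_pos']);
w=read_camera('wrist'); save(w,'g.png'); mv([.406,-.045,.034],102.5,0,s)
```

```text
[ 0.4077 -0.0436  0.1904]
slide [  1.7  -1.2 156.4] ang [ 0.1 -0.1 -0.4]
```

View pics/g.png

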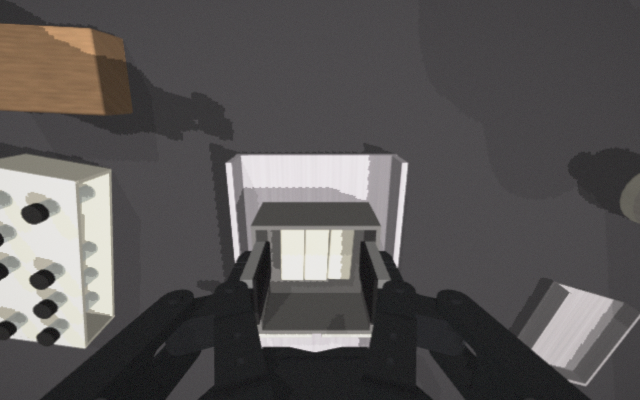

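The wrist picture shows the carrier's rear wall top from (257,203) to (378,203), with three mailers flat side by side inside. The fingers are centred on it, and the deck is free behind it, rows 155–200.

Run:
```python
from h import *
s=get_state(); w=read_camera('wrist')
u=np.array([np.cos(np.radians(12.5)),np.sin(np.radians(12.5))]); n=np.array([-u[1],u[0]]); O=np.array([.563,-.010])
for px,z in [((257,203),.074),((378,203),.074),((240,154),.046),((395,154),.046)]:
  q=onz(w,px,z,s); print(q,'lane',(q[:2]-O)@u,(q[:2]-O)@n)
q=np.array(s['tcp_pos'])[:2]-O; print('tcp',q@u,q@n)
```

```text
[ 0.4264 -0.0914  0.074 ] lane -0.1509845646754962 -0.04989739856337652
[0.404  0.0128 0.074 ] lane -0.15029364163733916 0.05671250874326414
[ 0.3927 -0.1177  0.046 ] lane -0.18952383606440026 -0.06829061616527378
[0.3624 0.0233 0.046 ] lane -0.18860910115281415 0.07590713255678089
tcp -0.15878945730692026 0.0008450669611654096
```

Run:
```python
from h import *
s=get_state(); w=read_camera('wrist')
u=np.array([np.cos(np.radians(12.5)),np.sin(np.radians(12.5))]); n=np.array([-u[1],u[0]]); O=np.array([.563,-.010])
for px,z in [((257,203),.008),((378,203),.008),((250,228),.074),((382,228),.074),((240,154),.008),((395,154),.008)]:
  q=onz(w,px,z,s); print(px,'lane',(q[:2]-O)@u,(q[:2]-O)@n)
```

```text
(257, 203) lane -0.127468635159334 -0.0636465604051185
(378, 203) lane -0.1266644393032108 0.07139216573272598
(250, 228) lane -0.1267932267386697 -0.0579245334112743
(382, 228) lane -0.1260734683687377 0.06172127960761924
(240, 154) lane -0.18257328592235125 -0.0780211634774314
(395, 154) lane -0.1816126887943177 0.08609468966534903
```

Call:
jog_arm:
  moves:
    - {"slide":[2,1,30],"angular":[0,0,0],"fingers":0.45}
    - {"slide":[2,1,55],"angular":[0,0,0],"fingers":0.45}
    - {"slide":[2,1,80],"angular":[0,0,0],"fingers":0.45}
    - {"slide":[2,1,105],"angular":[0,0,0],"fingers":0.45}
    - {"slide":[2,1,130],"angular":[0,0,0],"fingers":0.45}
    - {"slide":[2,1,147],"angular":[0,0,0],"fingers":0.45}
    - {"slide":[2,1,153],"angular":[0,0,0],"fingers":0.45}
    - {"slide":[2,1,155],"angular":[0,0,0],"fingers":0.45}
    - {"slide":[2,1,155],"angular":[0,0,0],"fingers":0.45}

```text
clock: 16.13
tcp_pos: [0.4062, -0.0431, 0.0363]
orientation: [-0.0, -0.107, 0.994, 0.0]
wrist_force: [1.0, 0.4, -0.1]
finger_gap: 0.0471
grip_force: 0.0
```

Call:
jog_arm:
  moves:
    - {"slide":[-5,3,0],"angular":[0,0,0],"fingers":0.45}
    - {"slide":[-10,3,0],"angular":[0,0,0],"fingers":0.45}
    - {"slide":[-15,3,0],"angular":[0,0,0],"fingers":0.45}
    - {"slide":[-20,3,0],"angular":[0,0,0],"fingers":0.45}
    - {"slide":[-26,3,0],"angular":[0,0,0],"fingers":0.45}
    - {"slide":[-34,3,0],"angular":[0,0,0],"fingers":0.45}
    - {"slide":[-42,3,0],"angular":[0,0,0],"fingers":0.45}
    - {"slide":[-50,3,0],"angular":[0,0,0],"fingers":0.45}
    - {"slide":[-58,3,0],"angular":[0,0,0],"fingers":0.45}
    - {"slide":[-66,3,0],"angular":[0,0,0],"fingers":0.45}

```text
clock: 16.97
tcp_pos: [0.4652, -0.0256, 0.0346]
orientation: [-0.005, -0.107, 0.994, 0.001]
wrist_force: [-10.0, -2.4, 2.6]
finger_gap: 0.0471
grip_force: 0.0
```

Call:
jog_arm:
  moves:
    - {"slide":[-8,0,0],"angular":[0,0,0],"fingers":0.45}
    - {"slide":[-16,0,0],"angular":[0,0,0],"fingers":0.45}
    - {"slide":[-24,0,0],"angular":[0,0,0],"fingers":0.45}
    - {"slide":[-32,0,0],"angular":[0,0,0],"fingers":0.45}
    - {"slide":[-40,0,0],"angular":[0,0,0],"fingers":0.45}
    - {"slide":[-48,0,0],"angular":[0,0,0],"fingers":0.45}
    - {"slide":[-56,0,0],"angular":[0,0,0],"fingers":0.45}
    - {"slide":[-64,0,0],"angular":[0,0,0],"fingers":0.45}
    - {"slide":[-72,0,0],"angular":[0,0,0],"fingers":0.45}
    - {"slide":[-80,0,0],"angular":[0,0,0],"fingers":0.45}

```text
clock: 17.8
tcp_pos: [0.5488, -0.009, 0.0361]
orientation: [-0.0, -0.107, 0.994, 0.0]
wrist_force: [-4.5, -1.6, 0.1]
finger_gap: 0.0465
grip_force: 0.0
```

Run:
```python
from h import *
s=get_state(); b=read_camera('side'); a=read_camera('scene')
save({'color':np.hstack([cv2.resize(b['color'][110:270,130:400],(400,237)),cv2.resize(a['color'][130:310,160:380],(400,327))[:237] if 0 else cv2.resize(a['color'][140:300,160:400],(400,237))])},'i.png')
u=np.array([np.cos(np.radians(12.5)),np.sin(np.radians(12.5))]); n=np.array([-u[1],u[0]]); O=np.array([.563,-.010])
q=np.array(s['tcp_pos'])[:2]-O; print('tcp',q@u,q@n,s['tcp_pos'],s['wrist_force'],s['clock'])
for n2 in('carrier',):
 for p in(b,a):
  r=tip_of(n2,p)
  if r: q=onz(p,r[0]['point'],.008)[:2]-O; print(r[0]['p'],q@u,q@n)
```

```text
tcp -0.013674849302736745 0.004105427150646073 [ 0.5488 -0.009   0.0361] [-4.5007 -1.6144  0.1148] 17.8
0.64 0.05735481247832836 -0.00634932359263745
0.93 0.058660506071690634 0.0031989711748127148
```

View pics/i.png

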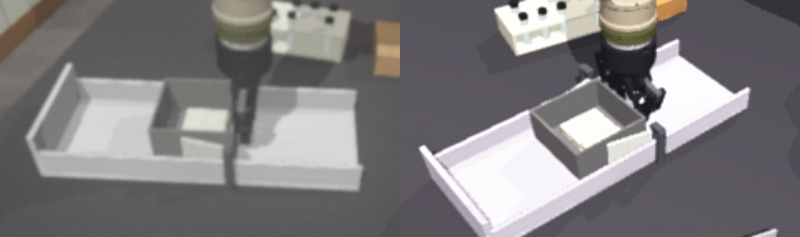

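The picture shows the carrier moving straight through the gate: it's centred in the lane at (195,118), the leaves lie along its sides and the mailers are still inside. I'll push another 95 mm.

Call:
jog_arm:
  moves:
    - {"slide":[-8,0,0],"angular":[0,0,0],"fingers":0.45}
    - {"slide":[-16,0,0],"angular":[0,0,0],"fingers":0.45}
    - {"slide":[-24,0,0],"angular":[0,0,0],"fingers":0.45}
    - {"slide":[-32,0,0],"angular":[0,0,0],"fingers":0.45}
    - {"slide":[-40,0,0],"angular":[0,0,0],"fingers":0.45}
    - {"slide":[-48,0,0],"angular":[0,0,0],"fingers":0.45}
    - {"slide":[-56,0,0],"angular":[0,0,0],"fingers":0.45}
    - {"slide":[-64,0,0],"angular":[0,0,0],"fingers":0.45}
    - {"slide":[-72,0,0],"angular":[0,0,0],"fingers":0.45}
    - {"slide":[-80,0,0],"angular":[0,0,0],"fingers":0.45}

```text
clock: 18.83
tcp_pos: [0.6254, 0.0077, 0.0362]
orientation: [-0.001, -0.107, 0.994, -0.0]
wrist_force: [-3.6, -1.0, 0.1]
finger_gap: 0.0471
grip_force: 0.4
```

Call:
jog_arm:
  moves:
    - {"slide":[-6,0,0],"angular":[0,0,0],"fingers":0.45}
    - {"slide":[-11,0,0],"angular":[0,0,0],"fingers":0.45}
    - {"slide":[-15,0,0],"angular":[0,0,0],"fingers":0.45}
    - {"slide":[-16,0,0],"angular":[0,0,0],"fingers":0.45}
    - {"slide":[-16,0,0],"angular":[0,0,0],"fingers":0.45}

```text
clock: 19.25
tcp_pos: [0.6427, 0.0114, 0.0363]
orientation: [0.001, -0.107, 0.994, 0.0]
wrist_force: [-0.2, 0.8, 0.7]
finger_gap: 0.0469
grip_force: 0.0
```

```bash
cat > chk.py <<'E'
from h import *
s=get_state(); b=read_camera('side'); a=read_camera('scene')
u=np.array([np.cos(np.radians(12.5)),np.sin(np.radians(12.5))]); n=np.array([-u[1],u[0]]); O=np.array([.563,-.010])
q=np.array(s['tcp_pos'])[:2]-O; print('tcp',q@u,q@n,s['wrist_force'],s['clock'])
for t,z in(('carrier',.008),('leaf_l',.038),('leaf_r',.038),('mailer1',.022)):
 for p in(b,a):
  r=tip_of(t,p) if t=='carrier' else look_for(t,p)
  for k in r[:2]: q=onz(p,k['point'],z)[:2]-O; print(t,k['p'],np.round(k['point']),q@u,q@n)
E
python3 chk.py
```

```text
tcp 0.0824801150820476 0.0035912692439264947 [-0.2253  0.7555  0.7381] 19.25
carrier 0.7 [222. 200.] 0.15803033021033172 0.0008837319220017029
carrier 0.34 [391. 153.] -0.2522491604969826 -0.21038299886817938
carrier 0.83 [244. 251.] 0.1451477727156622 -0.0026305042227220375
leaf_l 0.52 [294. 177.] -0.003057994967466374 -0.05769133856916783
leaf_l 0.43 [287. 198.] 0.004941988701718978 0.01508058453576782
leaf_l 0.69 [285. 209.] 0.00209816729734551 -0.026865256573712713
leaf_l 0.61 [237. 235.] 0.14223305572457065 -0.03233380898427446
leaf_r 0.52 [294. 177.] -0.003057994967466374 -0.05769133856916783
leaf_r 0.43 [287. 198.] 0.004941988701718978 0.01508058453576782
leaf_r 0.69 [285. 209.] 0.00209816729734551 -0.026865256573712713
leaf_r 0.61 [237. 235.] 0.14223305572457065 -0.03233380898427446
mailer1 0.64 [229. 186.] 0.1472561798353451 -0.0355846416311846
mailer1 0.59 [225. 189.] 0.1541746041927796 -0.023480649204601703
mailer1 0.64 [241. 248.] 0.14911162860282476 -0.0053185338122499655
mailer1 0.51 [234. 242.] 0.15265750110518084 -0.03196650796842286
```

Call:
jog_arm:
  moves:
    - {"slide":[2,0,-15],"angular":[0,0,0],"fingers":0.45}
    - {"slide":[4,0,-40],"angular":[0,0,0],"fingers":0.45}
    - {"slide":[4,0,-80],"angular":[0,0,0],"fingers":0.45}
    - {"slide":[4,0,-120],"angular":[0,0,0],"fingers":0.45}
    - {"slide":[4,0,-160],"angular":[0,0,0],"fingers":0.45}
    - {"slide":[4,0,-190],"angular":[0,0,0],"fingers":0.45}
    - {"slide":[4,0,-200],"angular":[0,0,0],"fingers":0.45}
    - {"slide":[4,0,-200],"angular":[0,0,0],"fingers":0.45}

```text
clock: 20.42
tcp_pos: [0.6399, 0.0102, 0.2403]
orientation: [0.004, -0.107, 0.994, -0.001]
wrist_force: [-0.3, 0.2, -0.8]
finger_gap: 0.0468
grip_force: 0.0
```

```bash
python3 chk.py
python3 - <<'E'
from h import *
# rectify the gate surroundings seen by the side camera: brightness along the lane through the gate-leaf plane
b=read_camera('side'); g=cv2.cvtColor(b['color'],cv2.COLOR_RGB2GRAY); T=np.linalg.inv(wfc(b))
u=np.array([np.cos(np.radians(12.5)),np.sin(np.radians(12.5)),0]); n=np.array([-u[1],u[0],0]); O=np.array([.563,-.008,0])
for y in (-.05,-.03,0,.03,.05):
  P=np.array([O+x*u+y*n+[0,0,.06] for x in np.arange(-.05,.09,.008)])
  q=cv2.projectPoints(P,cv2.Rodrigues(T[:3,:3])[0],T[:3,3],K(b),np.array(b['D'],float))[0][:,0]
  print(y,[int(g[int(round(v)),int(round(c))]) for c,v in q])
E
```

```text
tcp 0.07944413413302175 0.0030892349967181452 [-0.2505  0.236  -0.7934] 20.4167
carrier 0.84 [222. 200.] 0.1568934710717342 0.0008134544368999935
carrier 0.86 [243. 252.] 0.1480547260701309 -0.0007556896537595226
leaf_l 0.45 [289. 197.] -0.00041594860971080417 0.013119214658708793
leaf_l 0.42 [291. 179.] 0.0012123724971716005 -0.05047179819687203
leaf_l 0.84 [302. 228.] 0.009342419937841469 0.048490295041806096
leaf_l 0.51 [361. 331.] 0.08537113348954004 0.33052684529804477
leaf_r 0.45 [289. 197.] -0.00041594860971080417 0.013119214658708793
leaf_r 0.42 [291. 179.] 0.0012123724971716005 -0.05047179819687203
leaf_r 0.84 [302. 228.] 0.009342419937841469 0.048490295041806096
leaf_r 0.51 [361. 331.] 0.08537113348954004 0.33052684529804477
mailer1 0.71 [287. 200.] 0.007237064057200093 0.0037302097411440545
mailer1 0.64 [225. 189.] 0.1534088265927687 -0.023179683985696913
mailer1 0.75 [242. 249.] 0.1495258024360958 9.417129738462093e-05
mailer1 0.58 [235. 242.] 0.15149770595753326 -0.03023628033019316
-0.05 [176, 178, 178, 176, 176, 150, 163, 194, 175, 175, 175, 176, 175, 175, 176, 175, 144, 138]
-0.03 [179, 177, 177, 176, 159, 132, 167, 193, 176, 176, 176, 176, 176, 174, 175, 144, 140, 124]
0 [219, 216, 216, 218, 174, 169, 163, 205, 207, 207, 207, 206, 208, 209, 186, 154, 147, 92]
0.03 [219, 218, 219, 220, 181, 169, 157, 211, 207, 208, 207, 208, 207, 209, 208, 169, 133, 92]
0.05 [216, 217, 217, 216, 176, 172, 151, 203, 204, 204, 204, 206, 204, 209, 198, 165, 148, 92]
```

Both leaves lie along the gate line across its whole width, and the carrier is about 150 mm past the gate with the mailers in it.

```bash
python3 -c "
from workcell import *
print(hand_in())"
```

```text
the job is handed in; nothing more can be done
None
```

Job handed in at about 20 s on the robot's clock: the mailers are in the carrier, the empty tray is flat on the bench, and the carrier is about 150 mm past the gate with both leaves shut; the hand-in gave no verdict.

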